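# Lock the doser and hold the sprung filling lid for a refill

## Task

The detergent dosing tank is about to be refilled. First turn the pump's ribbed lock collar clockwise until its pointer stands at the locked mark (the raised T, straight to the right of the collar), without pressing the dosing button in its middle; then lift the sprung filling lid, which has a D handle, and hold it 60 degrees open, wide enough to pour through yet low enough to shield the linen from splashes. Finish while still holding the lid there with the fingers, and leave the other things on the counter where they are.

Things in the scene. Friction and masses are not known exactly. Their poses are not given: they have to be found in the camera images.
- tank: White plastic tank, a box 190 (x) x 270 (y) x 135 mm high, fixed on the counter. Origin under its centre; x points to its back (hinge side), y to its left. Deck (flat top) 135 mm up: filling lid on its left half; pump on its right half, vertical axis at x = 5, y = -75 mm, a thin spout running from under the collar over the front edge, up to 15 mm above the deck.
- lock_collar (a joint): Grey ribbed collar of the pump: captive ring 46 mm across, 36 mm high, underside 13.5 mm above the deck, turning about its vertical axis. 0: pointer at the open mark (small raised ring, straight to the back); grows clockwise seen from above; 1.571: pointer at the locked mark, straight to the tank's right (-y). Runs on past it to a stop at 1.9. Friction 0.1 N m; stays where left.
- collar_axis (a point): Centre of the collar's top face, on its turning axis, 184.5 mm above the counter. The dosing button stands 11.5 mm above this.
- collar_pointer (a point): Tip of the flat pointer at the collar's foot, 48 mm from the axis, 151.5 mm above the counter; the pointer is 11 mm wide and 5 mm thick, lies below the ribbed part and does not hinder the fingers. A short white line on the pointer and on the collar's top face shows the same direction.
- locked_mark (a point): The locked mark, a raised grey T on the deck to the right of the collar, 53.5 mm from its axis, 137.5 mm above the counter.
- dose_button (a joint): White round dosing button, 25 mm across, in the middle of the collar; 0 = up, 0.008 m = fully pressed; a spring of 4 to 8 N holds it up. Pressing it would squirt a dose.
- fill_lid (a joint): White filling lid 128 x 115 x 7 mm on a hinge at its back edge; 0 = shut (level), grows as the front edge rises, 1.047 = 60 degrees, stop at 1.75. A spring and its weight pull it shut from every angle (1.5 to 3 N felt at the handle): let go, it snaps shut.
- lid_hinge (a point): Middle of the lid's hinge pin, 147 mm above the counter; the pin lies along the tank's y.
- handle_bar (a point): Middle of the bar of the grey D handle on the lid's front: round bar 11 mm thick, straight for 54 mm, parallel to the hinge pin, on two legs 72 mm apart. From the pin it lies 128 mm along the lid to its front and 46 mm out of it: it runs on a 136 mm circle about the pin, 19.8 degrees + lid angle above level (193 mm above the counter shut, 281 at 60 degrees). 37 mm free under it when shut. It can turn between finger pads.
- cup: Clear tumbler, 66 mm across and 98 mm high, under the spout in front of the tank; origin under its centre. Leave alone.
- refill_jug: Yellow refill jug, 86 x 158 x 305 mm, left of the tank; origin under its centre. Leave alone.
- scrub_brush: Magenta scrub brush, 52 x 133 x 53 mm, right of the tank. Leave alone.
- soap_dish: Soap dish with a bar, 88 x 123 x 27 mm, far on the left. Leave alone.
- scissors: Scissors lying flat, 87 x 199 x 9 mm, on the left. Leave alone.
- peg_a: Wooden clothes peg, 15 x 72 x 12 mm, lying before the tank. Leave alone.
- peg_b: Wooden clothes peg, 15 x 72 x 12 mm, lying before the tank. Leave alone.
- marker: Marker pen, 17 x 135 x 16 mm, lying at the front on the right. Leave alone.

How it is judged (in metres and radians):
On the way, in this order (a step that is already met when the one before it is completed fails the run):
1. with the lid shut, the lock collar's pointer is at the locked mark (value of joint lock_collar between 1.431 and 1.711 rad and value of joint fill_lid below 0.1 rad), for 0.3 s.
2. the lid is held about 60 degrees open by the fingers (value of joint fill_lid between 0.907 and 1.187 rad and contact force between fill_lid and the fingers above 0.5 N), for 0.3 s.
At the end, for the whole second after the job is handed in: The lid is held still (under 0.1 rad/s) at 60 degrees, give or take 8, by the fingers pressing on it or its handle with more than 0.5 N; the collar's pointer is within 8 degrees of the locked mark and the dosing button is up (less than 3 mm down) (all of step 2 and value of joint lock_collar between 1.431 and 1.711 rad and velocity of joint fill_lid between -0.1 and 0.1 rad/s and value of joint dose_button below 0.003 m); the arm keeps its last pose, push and grip.
It fails at once if the lid is raised (over 10 degrees) while the collar is not at its locked mark (value of joint fill_lid above 0.175 rad and not (value of joint lock_collar between 1.431 and 1.711 rad)).
It fails at once if the dosing button is pressed more than 4 mm (value of joint dose_button above 0.004 m).
It fails at once if another thing on the counter is pushed more than 30 mm away (distance of any of cup, refill_jug, scrub_brush, soap_dish, scissors, peg_a, peg_b, marker from where it was at the start of the episode above 0.03 m).
It also fails if it takes over 54 s, if anything falls off the work surface, if the arm or the gripper's body presses on something with over 40 N, if the wrist force passes 120 N, or if a joint passes its speed limit or range.

## Robot

A 6-joint arm with a two-finger parallel gripper is mounted at the origin on a cart in front of the work surface, level with it; the furniture and walls round the work are solid. World frame = base frame: x ahead of the robot, y to its left, z up, the work surface at z = 0. Lengths are in mm, angles in rad, forces in N, time in s.
With the tool pointing down it reaches from about 275 to 750 mm from the base axis. Payload 10.2 kg.
Tool frame: the origin (TCP) lies midway between the tips of the shut fingers; the grasp point (between the pads) lies 19 mm behind it; z points along the fingers, y is the direction in which the jaws open and shut (so a half turn about z gives the same grasp; the last joint's range is limited). The gripper opens to 85 mm and grips with 20 to 120 N. Pads are 22 mm wide; open, the fingers measure 114 mm over their backs; the gripper's body (76 mm by 85 mm) begins 54 mm behind the grasp point. The pads swing forward as they close: fully open they stand 13 mm farther back than shut.
Start: joints at [1.106, 0.313, 1.498, -0, 1.331, -0.223], TCP at [125.724, 509.73, 231.294] pointing down, gripper open.
Joint ranges: [-2.94, 2.94], [-0.97, 2.17], [0.19, 2.56], [-1.23, 4.37], [0.02, 3.11], [-2.88, 2.88]. Speed limits (rad/s): [2.39, 2.39, 3.01, 3.14, 3.14, 3.14].

## Interface

Orientations are given as a unit quaternion [w, x, y, z].
In Python, from rig import sense, optics, ctrl gives the robot as it stands.
- The arm moves only by the tool play_rows, never from a script. Its argument "plan" is a list of rows, each a list of 7 numbers: the shift along the world's x, y, z in mm, then the turn, a rotation vector about the world's x, y, z in rad, then the opening, from -1 (shut) to 1 (fully open), so that 0 is half open. A call has 1 to 5 rows; each row shifts and turns the pose as measured when the row begins; what a row does not reach is not made up. A row lasts 1/12 s, in which the tool goes at most 41.7 mm and 7.16 degrees, less where a joint would pass 70% of its speed; a pose out of reach is approached as far as the arm can. A call is refused whole if a number of a shift passes 41.7 or a number of a turn 0.125, either way. A call with a gripper value outside its range is refused whole. The fingers move at their own pace and stop on an object; "grip_force" is the grip in N (left out, the last holds). Time passes only in rows, so rows that do not move let the fingers close. It gives the time, the measured TCP pose, the force and the opening at its end, in the units of the state.
- sense(): the state, without advancing time (a new reading comes with each control period).
- optics.capture(name): name is "side" or "top"; returns a dict with "img" (420x560x3 uint8, blue, green, red), "fx", "fy", "cx", "cy" (pixels), "world_to_cam" (4x4, takes a point from world to camera coordinates). Camera axes: x right, y up, looking along -z (the intrinsics and any distortion apply to the point x, -y, -z); pixel columns grow to the right and rows downward; lengths in mm; the calibration is good to about 2 mm. A picture is of the moment at which its call begins. There is no depth.
- ctrl.finish_job(): hands the job in, once; it reports no verdict.
The state is a dict: "time_s": time; "joints": joint angles; "dq": joint speeds; "tau": joint torques, N m; "eef_pos": TCP position; "ee_rot": TCP orientation; "force": force on the tool from outside, world axes, zero at the start; "wrist_torque": the same for the moment, N m; "grip_width": opening from 0.0 (shut) to 1.0 (fully open).
Only numpy, scipy, OpenCV 4.12 (cv2) and the standard library are available. Lean on these libraries where they do the work, as an engineer would, in place of code of your own. Each camera call takes 0.05 s, during which the arm holds its last target. There are 200 camera calls.

## Working session

There is one attempt and no reset: what is moved stays moved. The work goes in short steps, Python scripts to look and compute and a tool call to move; the robot and the scene stay as the last step left them, time stands still between calls to the robot, and variables do not carry over. Pictures are saved under pics/ and viewed, about 8 in all and at most 12, crops included, and the job is handed in when it is done.

Besides the shell and the picture viewer there is one more tool, called by a JSON object that holds its "api" and its "payload". play_rows: Moves the arm, as the interface text tells. Its arguments: {"type":"object","properties":{"plan":{"type":"array"},"grip_force":{"type":"number"}},"required":["plan"]}

```bash
mkdir -p pics; ls; cat > h.py <<'E'
import numpy as np, cv2
from rig import sense, optics, ctrl
def cap(n,f=None):
    c=optics.capture(n)
    if f: cv2.imwrite('pics/'+f,c['img'])
    return c
def proj(c,p):
    p=np.atleast_2d(p); q=(c['world_to_cam']@np.c_[p,np.ones(len(p))].T).T[:,:3]
    return np.c_[c['fx']*q[:,0]/-q[:,2]+c['cx'], c['fy']*-q[:,1]/-q[:,2]+c['cy']]
def back(c,uv,z):
    M=np.array(c['world_to_cam']); R=M[:3,:3]; o=-R.T@M[:3,3]
    d=R.T@np.array([(uv[0]-c['cx'])/c['fx'],-(uv[1]-c['cy'])/c['fy'],-1])
    return o+d*(z-o[2])/d[2]
E
python3 - <<'E'
from h import *
print(sense())
for n in ('top','side'):
    c=cap(n,n+'0.png'); print(c.keys(),c['fx'],c['cx'],c['cy'],np.round(c['world_to_cam'],3))
E
```

```text
pics
{'time_s': 0.0, 'joints': array([ 1.10560582e+00,  3.13441717e-01,  1.49847964e+00,  2.43310498e-05,
        1.33100530e+00, -2.23374340e-01]), 'dq': array([-0.00128033, -0.00043658, -0.00064947,  0.00110488,  0.00149967,
       -0.00029931]), 'tau': array([ 1.28234944e-03, -4.12262642e+01, -2.59737933e+01, -1.50340552e-04,
        4.12862515e-03, -1.93464636e-06]), 'eef_pos': array([125.58683098, 509.47625993, 230.72330054]), 'ee_rot': array([-2.36249989e-04,  1.20616560e-01,  9.92698947e-01, -6.23874206e-04]), 'force': array([-0.01560063, -0.29777578,  0.210283  ]), 'wrist_torque': array([-0.05451153, -0.01520087,  0.00443876]), 'grip_width': 0.9996206182882758}
dict_keys(['img', 'fx', 'fy', 'cx', 'cy', 'world_to_cam']) 440.8283429014542 273.06107500054145 203.0569998953009 [[-3.750000e-01 -9.270000e-01  1.500000e-02  2.355510e+02]
 [ 7.920000e-01 -3.120000e-01  5.240000e-01 -4.568800e+02]
 [-4.810000e-01  2.090000e-01  8.510000e-01 -1.617409e+03]
 [ 0.000000e+00  0.000000e+00  0.000000e+00  1.000000e+00]]
dict_keys(['img', 'fx', 'fy', 'cx', 'cy', 'world_to_cam']) 432.66400341531164 284.967347303816 212.56287203446027 [[ 9.850000e-01 -1.740000e-01 -1.200000e-02 -4.593840e+02]
 [ 8.600000e-02  4.240000e-01  9.020000e-01 -1.976050e+02]
 [-1.520000e-01 -8.890000e-01  4.320000e-01 -1.301066e+03]
 [ 0.000000e+00  0.000000e+00  0.000000e+00  1.000000e+00]]
```

View pics/top0.png

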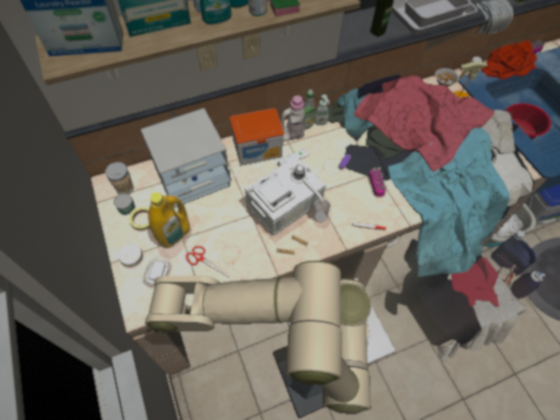

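View pics/side0.png

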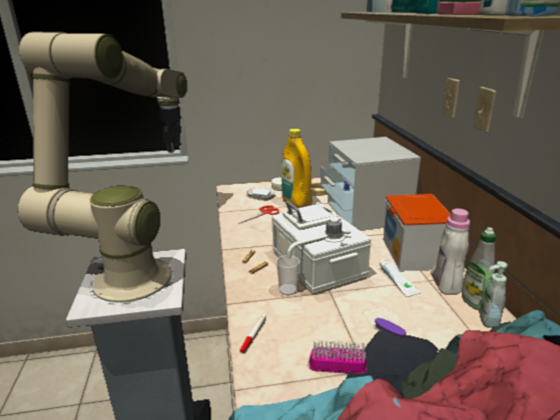

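The top view shows the tank around (285,195) with the collar near (300,172). In the side view the tank is around (320,250) and the collar near (335,228). I'll crop both enlarged.

```bash
python3 - <<'E'
from h import *
a=cv2.imread('pics/top0.png')[145:235,240:335]; b=cv2.imread('pics/side0.png')[195:295,268:378]
f=lambda i,s:cv2.resize(i,None,fx=s,fy=s,interpolation=cv2.INTER_CUBIC)
a=f(a,4.2105); b=f(b,3.6364)   # 400 wide
H=max(a.shape[0],b.shape[0]); p=lambda i:cv2.copyMakeBorder(i,0,H-i.shape[0],0,0,cv2.BORDER_CONSTANT)
im=np.hstack([p(a),p(b)]); print(im.shape); cv2.imwrite('pics/crop0.png',im)
E
```

```text
(379, 800, 3)
```

View pics/crop0.png

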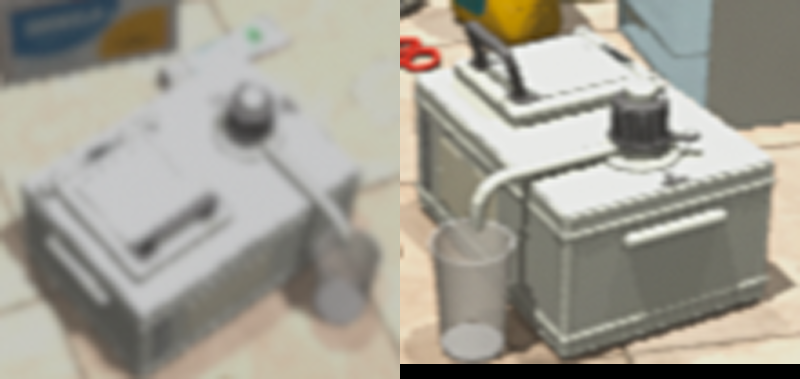

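```bash
cat > fit.py <<'E'
from h import *
from scipy.optimize import least_squares
ct=cap('top');cs=cap('side')
T=lambda u,v:(240+u/4.2105,145+v/4.2105)
S=lambda u,v:(268+(u-400)/3.6364,195+v/3.6364)
# tank coords -> pixel
top=[((-95,135,135),T(140,320)),((95,135,135),T(28,185)),((95,-135,135),T(358,176)),((5,-75,184.5),T(250,116))]
side=[((-95,-135,135),S(540,212)),((95,-135,135),S(773,162)),((-95,135,135),S(414,82)),((5,-75,184.5),S(640,98))]
def W(p,q):
    c,s=np.cos(p[2]),np.sin(p[2]); q=np.array(q,float)
    return np.array([p[0]+c*q[0]-s*q[1],p[1]+s*q[0]+c*q[1],q[2]])
def res(p):
    r=[]
    for c,L in((ct,top),(cs,side)):
        for q,uv in L: r+=list(proj(c,W(p,q))[0]-uv)
    return r
if __name__=='__main__':
    so=least_squares(res,[500,0,0],x_scale=[100,100,.3],loss='soft_l1'); p=so.x
    print(np.round(p,3),np.round(np.reshape(res(p),(-1,2)),1).tolist())
    print('collar',W(p,(5,-75,184.5)))
    # handle from pixels at z=193
    h=[back(ct,T(138,246),193),back(ct,T(212,200),193),back(cs,S(475,25),193),back(cs,S(515,75),193)]
    c,s=np.cos(p[2]),np.sin(p[2])
    for q in h:
        d=q-[p[0],p[1],0]; print('handle',np.round(q),'tank',np.round([c*d[0]+s*d[1],-s*d[0]+c*d[1]]))
    for n,c_,uv in (('cup',cs,S(470,340)),('cuptop',ct,T(343,300))): print(n,back(c_,uv,0))
E
python3 fit.py
```

```text
[ 5.58314e+02 -3.14130e+01  2.24000e-01] [[0.0, -0.9], [-0.3, -2.7], [-25.0, -30.6], [2.9, -2.4], [0.6, 0.9], [-2.6, 0.4], [-1.3, -3.5], [-3.8, -0.5]]
collar [ 579.86676261 -103.42309263  184.5       ]
handle [474.  67. 193.] tank [-61. 115.]
handle [494. -15. 193.] tank [-58.  31.]
handle [486.  34. 193.] tank [-56.  80.]
handle [500. -67. 193.] tank [-65. -21.]
cup [ 448.37485999 -140.36075277    0.        ]
cuptop [ 448.03586173 -147.96635526    0.        ]
```

```bash
sed -i 's/((95,-135,135),T(358,176))/((-95,-135,135),T(358,178))/' fit.py; python3 fit.py
```

```text
[ 5.60066e+02 -2.85840e+01  2.38000e-01] [[-0.3, -0.8], [-1.2, -2.4], [2.3, -0.7], [1.9, -2.7], [1.9, 0.4], [-2.0, -0.5], [-1.2, -3.6], [-3.1, -1.1]]
collar [ 582.59643035 -100.29403439  184.5       ]
handle [474.  67. 193.] tank [-62. 113.]
handle [494. -15. 193.] tank [-60.  29.]
handle [486.  34. 193.] tank [-57.  78.]
handle [500. -67. 193.] tank [-68. -23.]
cup [ 448.37485999 -140.36075277    0.        ]
cuptop [ 448.03586173 -147.96635526    0.        ]
```

```bash
cat > ov.py <<'E'
from fit import *
def circ(x,y,r,z,n=24): return [(x+r*np.cos(t),y+r*np.sin(t),z) for t in np.linspace(0,2*np.pi,n)]
def lines(lx,ly,a=0.0):
    L=[[(-95,-135,135),(95,-135,135),(95,135,135),(-95,135,135),(-95,-135,135)],[(-95,135,0),(-95,-135,0),(95,-135,0)],
    circ(5,-75,23,184.5),circ(5,-75,23,148.5)]
    r=lambda d,h,y:(lx-(d*np.cos(a)-h*np.sin(a)),ly+y,147+d*np.sin(a)+h*np.cos(a))
    L+=[[r(0,3,57.5),r(115,3,57.5),r(115,3,-57.5),r(0,3,-57.5)],[r(128,0,36),r(128,46,36),r(128,46,-36),r(128,0,-36)]]
    return L
def draw(c,p,lx,ly,box,s,a=0.0,show=True):
    x0,y0,x1,y1=box
    im=cv2.resize(c['img'][y0:y1,x0:x1],None,fx=s,fy=s,interpolation=cv2.INTER_CUBIC)
    if show:
      for l in lines(lx,ly,a):
        q=np.array([(proj(c,W(p,v))[0]-[x0,y0]+.5)*s for v in l]); cv2.polylines(im,[q.astype(int)],False,(0,0,255),1)
    return im
E
python3 - <<'E'
from ov import *
p=[560,-28.6,.238]
a=draw(ct,p,65,67,(243,148,333,238),4.4); b=draw(cs,p,65,67,(268,195,378,295),3.6)
H=max(a.shape[0],b.shape[0]); P=lambda i:cv2.copyMakeBorder(i,0,H-i.shape[0],0,0,cv2.BORDER_CONSTANT)
im=np.hstack([P(a),P(b)]); print(a.shape,im.shape); cv2.imwrite('pics/ov1.png',im)
E
```

```text
(396, 396, 3) (396, 792, 3)
```

View pics/ov1.png

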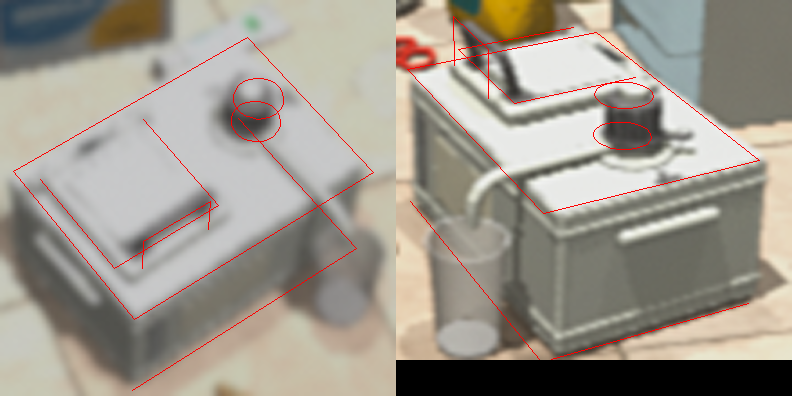

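```bash
python3 - <<'E'
from ov import *
print(proj(cs,[(125.6,509.5,230.7),(0,0,0),(125.6,509.5,380)]), proj(ct,[(0,0,0),(125,509,230)]))
print(ct['fy'],cs['fy'],ct['img'].shape)
def res2(q):
    p=q[:3]; r=[]
    for k,(c,L) in enumerate(((ct,top),(cs,side))):
        for w,uv in L: r+=list(proj(c,W(p,w))[0]+q[3+2*k:5+2*k]-uv)
    return r
A=draw(cs,[0]*3,0,0,(120,60,220,160),4,show=False)
u,v=(proj(cs,(125.6,509.5,230.7))[0]-[120,60]+.5)*4; cv2.drawMarker(A,(int(u),int(v)),(0,0,255),0,15)
B=draw(ct,[0]*3,0,0,(130,260,230,360),4,show=False)
u,v=(proj(ct,(125.6,509.5,230.7))[0]-[130,260]+.5)*4; cv2.drawMarker(B,(int(u),int(v)),(0,0,255),0,15)
cv2.imwrite('pics/g.png',np.hstack([A,B]))
E
```

```text
[[174.45437066 151.23813444]
 [132.20117242 278.27554362]
 [169.53047015 112.57344501]] [[337.26113573 327.58079584]
 [183.43693356 329.9825865 ]]
440.8283429014542 432.66400341531164 (420, 560, 3)
```

View pics/g.png

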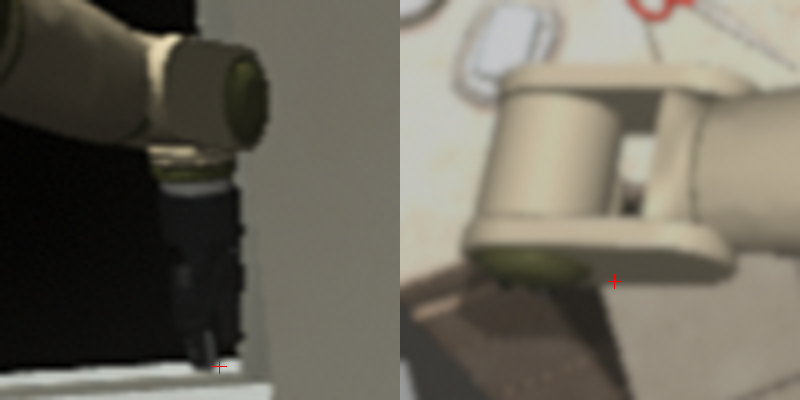

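```bash
python3 - <<'E'
from ov import *
g=cv2.cvtColor(cs['img'],cv2.COLOR_BGR2GRAY); np.set_printoptions(linewidth=250)
print('side collar u324..350 v214..244'); print(g[214:244,322:352])
g=cv2.cvtColor(ct['img'],cv2.COLOR_BGR2GRAY)
print('top collar u288..312,v160..186'); print(g[160:186,286:314])
E
```

```text
side collar u324..350 v214..244
[[232 232 232 232 233 234 234 234 229 214 217 229 233 228 194 160 152 152 160 164 166 165 164 165 163 163 163 164 165 163]
 [232 232 233 233 233 233 230 228 230 229 223 222 229 232 221 205 185 156 148 158 164 165 164 164 163 164 163 163 164 161]
 [233 231 229 227 227 228 216 202 218 230 230 226 227 228 207 190 200 191 164 158 160 163 164 164 163 163 162 163 162 155]
 [227 222 207 200 203 218 227 226 229 233 232 231 231 231 225 213 219 226 214 190 170 163 161 163 163 163 162 163 161 152]
 [206 221 227 227 228 233 234 229 231 235 234 233 233 234 234 230 216 204 200 205 199 177 162 161 161 162 163 163 161 152]
 [229 234 236 236 235 229 209 183 202 230 235 236 236 236 236 223 178 139 157 208 227 209 183 170 162 162 162 163 163 154]
 [235 233 227 216 194 168 147 126 144 185 217 230 232 229 216 179 133 126 159 210 236 233 224 203 176 161 161 162 163 154]
 [194 178 165 150 135 124 117 109 117 139 162 169 167 164 151 123 126 169 181 204 232 236 235 230 207 183 169 164 161 149]
 [134 126 122 114 108 116 122 122 122 128 135 134 132 127 117 104 117 142 143 162 21
[... 4944 characters left out ...]
 200 199]
 [199 199 200 199 195 187 181 182 182 179 170 160 155 158 163 163 158 165 177 184 187 191 197 198 199 200 199 199]
 [199 199 200 199 198 194 188 186 186 185 183 180 179 179 181 178 167 157 163 177 187 192 195 198 199 199 200 199]
 [199 200 200 199 199 198 196 194 191 188 185 182 180 177 179 181 175 160 152 163 179 190 193 196 197 199 200 200]
 [199 199 199 199 200 200 199 198 197 193 190 185 183 180 180 186 187 175 158 151 163 180 190 193 196 198 199 200]
 [199 199 199 199 199 200 199 199 200 198 197 194 192 191 192 195 195 190 175 157 152 163 180 190 193 195 197 199]
 [199 199 199 200 200 199 199 199 200 199 199 199 199 198 199 199 199 197 189 175 157 152 164 180 190 193 195 198]]
```

```bash
python3 - <<'E'
from ov import *
o=0.0
for o in (0,.5):
  f=lambda q:[proj(cs,(q[0],q[1],166.5))[0][0]-333.5-o, proj(ct,(q[0],q[1],166.5))[0][0]-299-o]
  q=least_squares(f,[580,-100]).x; print(o,q)
  E=lambda c,r,z:np.array([proj(c,(q[0]+r*np.cos(t),q[1]+r*np.sin(t),z))[0] for t in np.linspace(0,6.28,60)])
  e=E(cs,23,184.5); print('side rim u',e[:,0].min(),e[:,0].max(),'v',e[:,1].min(),e[:,1].max(),'obs 325.6 341.5; front v 224.7')
  e=E(cs,23,148.5); print('side foot v max',e[:,1].max(),'obs ~234-236')
  e=E(ct,23,148.5); print('top foot u',e[:,0].min(),e[:,0].max(),' v max',e[:,1].max(),'obs 178.8')
  e=E(ct,12.5,196); print('top button u',e[:,0].min(),e[:,0].max(),'v',e[:,1].min(),e[:,1].max(),'obs 296.7 302.7; vmax ~170')
E
```

```text
0 [592.22771527 -95.87766182]
side rim u 325.5825273413804 341.9048212093253 v 216.33255247791826 223.5993244655754 obs 325.6 341.5; front v 224.7
side foot v max 234.96021245747002 obs ~234-236
top foot u 293.0703493435256 304.35286707696105  v max 178.22866004531778 obs 178.8
top button u 296.3444464139637 302.6170680470615 v 164.13156412329118 169.20101990716472 obs 296.7 302.7; vmax ~170
0.5 [592.97911585 -98.41858299]
side rim u 326.07102546646206 342.42406388795416 v 216.69083041024203 223.98288321191913 obs 325.6 341.5; front v 224.7
side foot v max 235.358858090457 obs ~234-236
top foot u 293.5690573346477 304.8461001193361  v max 177.898212385399 obs 178.8
top button u 296.8529592297905 303.1224671432302 v 163.80415211460803 168.868576175334 obs 296.7 302.7; vmax ~170
```

```bash
python3 - <<'E'
from ov import *
np.set_printoptions(linewidth=250)
ax=np.array([592.3,-97])
def pose(y): 
    c,s=np.cos(y),np.sin(y); return [ax[0]-(5*c+75*s),ax[1]-(5*s-75*c),y]
f=lambda q:[r for i,r in enumerate(res(pose(q[0]))) if i not in(6,7,14,15)]
so=least_squares(f,[.24],loss='soft_l1'); p=pose(so.x[0]); print(p,np.round(np.reshape(res(p),(-1,2)),1).tolist())
print('jug base',back(ct,(170,240),0),back(cs,(296,207),0))
g=cv2.cvtColor(cs['img'],cv2.COLOR_BGR2GRAY); print('side handle u284 v198'); print(g[198:226,284:306])
g=cv2.cvtColor(ct['img'],cv2.COLOR_BGR2GRAY); print('top handle u268 v186'); print(g[186:212,268:298])
for ly in (60,67,74):
  for lx in (60,70,80):
    P=[W(p,(lx-128,ly+e,193)) for e in(-27,27)]; print(lx,ly,np.round(proj(cs,P),1).tolist(),np.round(proj(ct,P),1).tolist())
E
```

```text
[np.float64(566.9440260191585), np.float64(-26.239314704541698), np.float64(0.27751195858174443)] [[0.1, -1.6], [-2.3, -2.2], [0.8, -3.2], [0.2, -4.3], [6.6, -0.1], [0.8, -2.1], [-0.3, -3.4], [-0.1, -1.9]]
jug base [573.87614617 474.61284799   0.        ] [582.75045353 400.63145603   0.        ]
side handle u284 v198
[[ 84  87  86  77  70  67  78  96 111 123 136 144 148 146 146 142 137 137 134 121 107  95]
 [ 78  83  88  89  84  81  89 101 105 114 126 140 144 143 142 141 140 137 129 112 102  93]
 [ 67  74  88  97  99  94  95  98 103 108 118 131 140 141 140 141 139 134 122 112 105  94]
 [101  86  94 115 123 113  98  93  96 101 108 121 132 138 139 138 135 128 116 110 103  89]
 [164 126  92 104 123 125 113  97  90  93  99 111 124 133 135 135 130 122 112 103  92  80]
 [188 147  89  76  99 119 125 112  97  89  89  98 113 124 131 131 125 115 105  96  84  76]
 [196 166 103  60  70  96 116 124 117  99  88  87  96 110 119 122 115 104  94  84  76  71]
 [195 184 136  72  53  67  91 112 123 123 107  89  82  89 100 101  94  86  79  72  69  67]
 [180 175 143  86  55  53  66  85 107 123 124 108  87
[... 4935 characters left out ...]
88 176 162 154 145 136 126 123 121 118 116 117 117]]
60 60 [[293.6, 208.1], [285.6, 201.4]] [[290.2, 193.0], [279.2, 200.3]]
70 60 [[296.6, 207.4], [288.5, 200.8]] [[288.6, 191.3], [277.6, 198.5]]
80 60 [[299.6, 206.8], [291.4, 200.2]] [[286.9, 189.6], [275.9, 196.7]]
60 67 [[292.5, 207.2], [284.6, 200.6]] [[288.8, 193.9], [277.7, 201.2]]
70 67 [[295.5, 206.5], [287.5, 200.0]] [[287.2, 192.2], [276.1, 199.4]]
80 67 [[298.5, 205.9], [290.4, 199.4]] [[285.5, 190.5], [274.5, 197.7]]
60 74 [[291.4, 206.3], [283.6, 199.8]] [[287.4, 194.9], [276.3, 202.2]]
70 74 [[294.4, 205.7], [286.5, 199.2]] [[285.7, 193.1], [274.7, 200.4]]
80 74 [[297.4, 205.0], [289.4, 198.6]] [[284.1, 191.4], [273.1, 198.6]]
```

{"api": "play_rows", "payload": {"plan": [[23,-30,1,0,0,-0.03,1],[23,-30,1,0,0,-0.03,1],[23,-30,1,0,0,-0.03,1],[23,-30,1,0,0,-0.03,1],[23,-30,1,0,0,-0.03,1]]}}

```text
time_s: 1.22
eef_pos: [239.9, 357.5, 235.5]
ee_rot: [-0.0, 0.192, 0.981, 0.0]
force: [0.6, 0.0, 0.4]
grip_width: 1.001
```

{"api": "play_rows", "payload": {"plan": [[23,-30,1,0,0,-0.03,1],[23,-30,1,0,0,-0.03,1],[23,-30,1,0,0,-0.03,1],[23,-30,1,0,0,-0.03,1],[23,-30,1,0,0,-0.03,1]]}}

```text
time_s: 1.63
eef_pos: [358.2, 199.3, 241.8]
ee_rot: [0.001, 0.268, 0.963, 0.002]
force: [0.1, -0.4, 0.4]
grip_width: 1.0
```

{"api": "play_rows", "payload": {"plan": [[23,-30,1,0,0,-0.03,1],[23,-30,1,0,0,-0.03,1],[23,-30,1,0,0,-0.03,1],[23,-30,1,0,0,-0.03,1],[23,-30,1,0,0,-0.03,1]]}}

```text
time_s: 2.05
eef_pos: [477.4, 39.7, 248.3]
ee_rot: [0.003, 0.344, 0.939, 0.002]
force: [1.1, -0.2, -0.8]
grip_width: 1.0
```

{"api": "play_rows", "payload": {"plan": [[23,-27,0,0,0,-0.015,1],[23,-27,0,0,0,-0.015,1],[23,-27,0,0,0,-0.015,1],[23,-27,0,0,0,-0.015,1],[20,-25,0,0,0,0,1]]}}

```text
time_s: 2.47
eef_pos: [594.0, -102.9, 248.5]
ee_rot: [0.003, 0.376, 0.927, 0.002]
force: [-0.3, 0.1, 1.3]
grip_width: 1.002
```

```bash
python3 - <<'E'
from ov import *
s=sense(); print(s['eef_pos'],s['ee_rot'],s['joints'])
p=[567,-26.2,.27]
c1=cap('top');c2=cap('side')
b=draw(c2,p,65,62,(265,150,385,290),4.0)
cv2.drawMarker(b,tuple(((proj(c2,s['eef_pos'])[0]-[265,150]+.5)*4).astype(int)),(0,255,0),0,15)
cv2.imwrite('pics/s2.png',b)
E
```

```text
[ 594.44700441 -104.74760074  247.13465594] [0.0030039  0.37679543 0.92628989 0.00179628] [-0.36981347  0.47619236  1.22137218  0.00352384  1.43796256 -1.16839232]
```

View pics/s2.png

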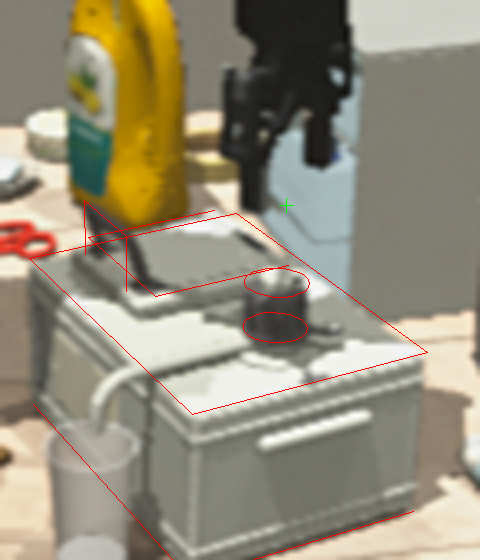

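{"api": "play_rows", "payload": {"plan": [[-2,7,-10,0,0,0,1],[0,0,-25,0,0,0,1],[0,0,-25,0,0,0,1],[0,0,-25,0,0,0,1],[0,0,0,0,0,0,1]]}}

```text
time_s: 3.08
eef_pos: [589.0, -88.9, 163.9]
ee_rot: [0.006, 0.373, 0.928, 0.003]
force: [-0.8, 1.1, -1.6]
grip_width: 1.004
```

{"api": "play_rows", "payload": {"plan": [[3,-7,-8,0,0,0,1],[0,0,0,0,0,0,1]]}}

```text
time_s: 3.25
eef_pos: [592.0, -94.8, 157.3]
ee_rot: [0.006, 0.372, 0.928, 0.003]
force: [-0.3, 0.0, -1.1]
grip_width: 1.002
```

```bash
python3 - <<'E'
from ov import *
s=sense(); print(s['eef_pos'],s['ee_rot'],s['force'])
c1=cap('top');c2=cap('side')
p=[563,-28,.25]
b=np.hstack([draw(c1,p,65,62,(265,130,335,210),5.6,show=False),draw(c2,p,65,62,(300,170,370,250),5.6,show=False)])
cv2.imwrite('pics/s3.png',b)
E
```

```text
[592.79816691 -94.57032099 159.41731699] [0.00801511 0.37195152 0.92821297 0.00291809] [-0.19150834 -0.73630313  0.75967574]
```

View pics/s3.png

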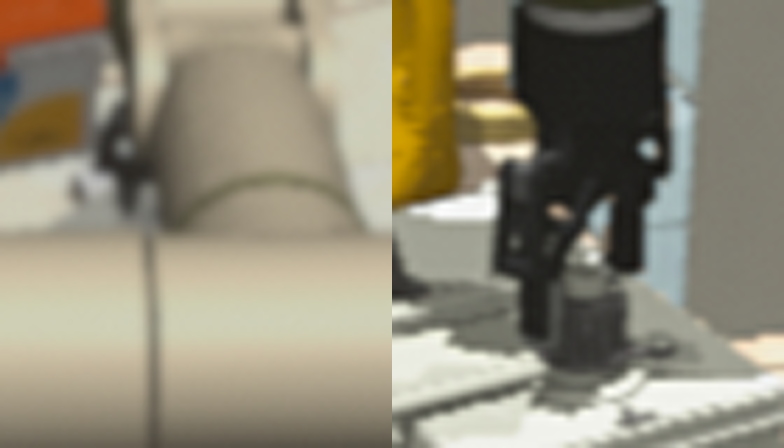

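{"api": "play_rows", "payload": {"plan": [[0,-1,-5,0,0,0,1],[0,0,0,0,0,0,0.2],[0,0,0,0,0,0,-0.2],[0,0,0,0,0,0,-1],[0,0,0,0,0,0,-1]], "grip_force": 40}}

```text
time_s: 3.87
eef_pos: [592.1, -97.6, 156.9]
ee_rot: [0.009, 0.372, 0.928, 0.001]
force: [-8.6, -6.5, 2.3]
grip_width: 0.524
```

{"api": "play_rows", "payload": {"plan": [[0,0,0,0,0,0,-1],[0,0,0,0,0,0,-1],[0,0,0,0,0,0,-1]]}}

```text
time_s: 4.12
eef_pos: [592.0, -97.7, 157.0]
ee_rot: [0.009, 0.372, 0.928, 0.001]
force: [-0.8, -0.4, -0.4]
grip_width: 0.527
```

{"api": "play_rows", "payload": {"plan": [[0,0,0,0,0,-0.08,-1],[0,0,0,0,0,-0.1,-1],[0,0,0,0,0,-0.1,-1],[0,0,0,0,0,-0.1,-1],[0,0,0,0,0,-0.1,-1]]}}

```text
time_s: 4.53
eef_pos: [591.6, -98.0, 157.0]
ee_rot: [0.008, 0.589, 0.808, -0.002]
force: [-1.2, -0.2, -0.9]
grip_width: 0.526
```

{"api": "play_rows", "payload": {"plan": [[0,0,0,0,0,-0.1,-1],[0,0,0,0,0,-0.1,-1],[0,0,0,0,0,-0.1,-1],[0,0,0,0,0,-0.1,-1],[0,0,0,0,0,-0.1,-1]]}}

```text
time_s: 4.95
eef_pos: [591.1, -98.1, 157.0]
ee_rot: [0.007, 0.778, 0.628, -0.005]
force: [-1.5, 0.2, -0.9]
grip_width: 0.526
```

{"api": "play_rows", "payload": {"plan": [[0,0,0,0,0,-0.1,-1],[0,0,0,0,0,-0.1,-1],[0,0,0,0,0,-0.1,-1],[0,0,0,0,0,-0.1,-1],[0,0,0,0,0,0,-1]]}}

```text
time_s: 5.37
eef_pos: [590.6, -98.0, 157.0]
ee_rot: [0.006, 0.892, 0.452, -0.008]
force: [-0.9, -0.7, -0.1]
grip_width: 0.527
```

```bash
python3 - <<'E'
from h import *
from scipy.spatial.transform import Rotation as R
s=sense(); q=s['ee_rot']; y=R.from_quat([q[1],q[2],q[3],q[0]]).as_matrix()
print(s['eef_pos'],np.arctan2(y[1,1],y[0,1]),y[:,2],s['force'],s['joints'])
E
```

```text
[590.60558667 -97.97725975 157.01819466] -0.6329950065750889 [-0.0094115  -0.01755929 -0.99980153] [-0.91594817 -0.72354801 -0.10492017] [-0.35133235  0.53956364  1.36089286 -0.02082947  1.24399625  0.28840526]
```

Another -0.13 rad is needed. I'll do that, then check the pointer against the T from the camera.

{"api": "play_rows", "payload": {"plan": [[0,0,0,0,0,-0.07,-1],[0,0,0,0,0,-0.06,-1],[0,0,0,0,0,0,-1],[0,0,0,0,0,0,-1]]}}

```text
time_s: 5.7
eef_pos: [591.1, -97.2, 157.1]
ee_rot: [0.006, 0.917, 0.399, -0.008]
force: [-0.5, -1.0, -0.6]
grip_width: 0.523
```

```bash
python3 - <<'E'
from h import *
from scipy.spatial.transform import Rotation as R
s=sense(); q=s['ee_rot']; y=R.from_quat([q[1],q[2],q[3],q[0]]).as_matrix()
print(s['eef_pos'],np.arctan2(y[1,1],y[0,1]),y[:,2],s['force'])
E
```

```text
[591.14639299 -97.19791933 157.08215133] -0.7499884057606583 [-0.01061507 -0.01683328 -0.99980196] [-0.5025493  -0.9674267  -0.63872607]
```

{"api": "play_rows", "payload": {"plan": [[0,0,0,0,0,0,0.3],[0,0,0,0,0,0,0.5],[0,0,0,0,0,0,0.5],[0,0,0,0,0,0,0.5],[0,0,10,0,0,0,0.5]]}}

```text
time_s: 6.12
eef_pos: [590.7, -96.8, 165.8]
ee_rot: [0.004, 0.916, 0.401, -0.009]
force: [-0.8, -0.2, -0.8]
grip_width: 0.748
```

{"api": "play_rows", "payload": {"plan": [[0,0,30,0,0,0,0.5],[0,0,30,0,0,0,0.5],[0,0,30,0,0,0,0.5],[-15,15,10,0,0,0.1,0.5],[-25,25,0,0,0,0.1,0.5]]}}

```text
time_s: 6.53
eef_pos: [551.3, -59.2, 273.3]
ee_rot: [0.006, 0.871, 0.491, -0.008]
force: [0.6, 1.1, -0.4]
grip_width: 0.75
```

```bash
python3 - <<'E'
from ov import *
s=sense(); print(s['eef_pos'],s['ee_rot'],s['force'])
c2=cap('side')
ax=(592,-97); out=[]
b=draw(c2,[0]*3,0,0,(300,195,370,265),8,show=False)
g=lambda P:tuple(((proj(c2,P)[0]-[300,195]+.5)*8).astype(int))
for a,col in ((.25-np.pi/2,(0,0,255)),(.30-np.pi/2,(255,0,0)),(.20-np.pi/2,(0,255,0))):
    d=np.array([np.cos(a),np.sin(a)])
    cv2.drawMarker(b,g((*(ax+48*d),151.5)),col,0,10); cv2.drawMarker(b,g((*(ax+53.5*d),137.5)),col,1,10)
cv2.imwrite('pics/s4.png',b)
E
```

```text
[548.5390565  -55.66432572 273.01417275] [ 0.00506236  0.87027948  0.49246156 -0.00834294] [ 0.06861369 -0.82911862 -0.34698679]
```

View pics/s4.png

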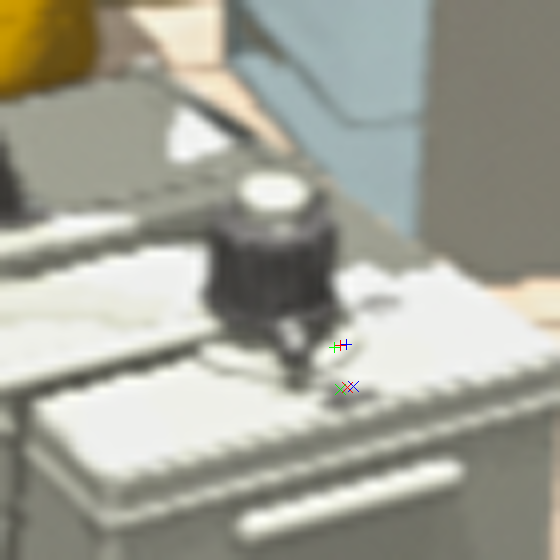

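The picture shows the white pointer line at (292,335) with its tip near (295,375), and the dark T at (348,398). The pointer looks past the T, so I'll compute the angles.

```bash
python3 - <<'E'
from h import *
c=cap('side'); ax=np.array((592,-97))
g=lambda u,v:(300+u/8-.5,195+v/8-.5)
for n,uv,z in (('tip',(296,380),151.5),('tipb',(294,368),151.5),('line',(290,335),154),('T',(348,398),137.5),('Tstem',(345,390),137.5),('ring',(380,302),137.5)):
    d=back(c,g(*uv),z)[:2]-ax; print(n,d,np.hypot(*d),np.arctan2(d[1],d[0]))
E
```

```text
tip [ -9.97743585 -66.69877381] 67.44090489832533 -1.7192847777549474
tipb [ -8.32006997 -58.53826681] 59.12657816730882 -1.7119811460963814
line [ -4.4996099  -40.02414143] 40.2762757272829 -1.6827486549677315
T [ 11.51605343 -58.60421507] 59.72498229913386 -1.3767630631790528
Tstem [ 12.12788862 -53.05251845] 54.42109330413066 -1.3460565206860953
ring [43.37129976  6.40067193] 43.841056603960425 0.1465209082100393
```

```bash
python3 - <<'E'
from h import *
c=cap('side'); ct=cap('top'); ax=np.array((592,-97))
for n,uv,z in (('tip0',(349.4,232),151.5),('mid0',(345,232.2),151.5)):
    d=back(c,uv,z)[:2]-ax; print(n,d,np.hypot(*d),np.arctan2(d[1],d[0]))
for a in (0,.1,.2,.3,.35): 
    P=lambda t,r,z:(*(ax+r*np.array([np.cos(t),np.sin(t)])),z)
    print(a,'back',proj(c,P(a,48,151.5))[0],proj(ct,P(a,48,151.5))[0],'ring',proj(c,P(a,53.5,137.5))[0],'right',proj(c,P(a-1.571,48,151.5))[0],'T',proj(c,P(a-1.571,53.5,137.5))[0])
i=cap('side')['img']; np.set_printoptions(linewidth=250); print(cv2.cvtColor(i,cv2.COLOR_BGR2GRAY)[230:247,328:352])
E
```

```text
tip0 [ 41.96090053 -18.382667  ] 45.81091157439707 -0.412905869142789
mid0 [ 29.38588823 -17.08346404] 33.99081008874685 -0.5265928167720335
0 back [349.45900613 228.84640576] [294.33667687 164.27568233] ring [351.03259106 232.94990946] right [338.08818475 238.37800033] T [338.44433266 243.75411194]
0.1 back [348.87056169 228.09614698] [293.29320488 164.66109702] ring [350.37467787 232.10323453] right [339.73588977 238.17184767] T [340.27857753 243.51987806]
0.2 back [348.13278364 227.37347719] [292.30504306 165.13059609] ring [349.55201727 231.28823488] right [341.31438291 237.8856931 ] T [342.0351635  243.19457132]
0.3 back [347.25422674 226.68507991] [291.38185009 165.67983338] ring [348.57427071 230.51237686] right [342.8065412  237.52295366] T [343.69486805 242.78214848]
0.35 back [346.76514306 226.35570145] [290.94748439 165.98278541] ring [348.03059498 230.14131874] right [343.51520562 237.31417782] T [344.48274273 242.54478856]
[[ 65  62  67  69  66  69  68  65  67  63  57  58  66 121 206 244 245 244 242 238 236 237 237 236]
 [ 66  63  66  69  67  72  72  68  68  63  55  56  
[... 833 characters left out ...]
8 238]
 [228 234 235 236 231 220 180 117  86  86 115 186 219 206 189 209 234 239 239 238 238 238 238 238]
 [180 191 198 206 212 213 200 159 114 109 122 155 187 207 223 236 241 241 240 239 239 238 238 239]
 [230 230 223 210 204 196 183 145 104 108 134 177 195 193 206 232 240 239 238 239 240 240 240 239]
 [240 240 238 236 234 224 204 168 127 124 149 175 170 149 156 193 206 197 196 221 236 238 238 234]
 [239 239 239 239 239 233 225 216 206 195 209 219 192 144 123 139 143 139 151 188 213 208 203 207]
 [238 238 238 239 239 237 237 239 239 239 239 218 170 133 119 132 158 180 190 197 206 185 154 149]
 [238 238 238 238 239 239 240 241 241 240 239 231 204 183 169 168 195 209 189 163 155 143 128 124]]
```

{"api": "play_rows", "payload": {"plan": [[22,-21,0,0,0,0,0.6],[20,-20,-10,0,0,0,0.6],[0,0,-25,0,0,0,0.6],[0,0,-5,0,0,0,0.6],[0,0,0,0,0,0,0.6]]}}

```text
time_s: 7.3
eef_pos: [595.5, -103.8, 227.9]
ee_rot: [0.004, 0.873, 0.488, -0.01]
force: [0.4, 1.0, -0.0]
grip_width: 0.799
```

{"api": "play_rows", "payload": {"plan": [[-4,6,0,0.02,0,0,0.6],[0,0,-20,0,0,0,0.6],[0,0,-25,0,0,0,0.6],[0,0,-20,0,0,0,0.6],[0,0,0,0,0,0,0.6]]}}

```text
time_s: 7.72
eef_pos: [591.4, -95.9, 166.7]
ee_rot: [-0.005, 0.873, 0.488, -0.001]
force: [-0.9, 0.2, -0.7]
grip_width: 0.798
```

{"api": "play_rows", "payload": {"plan": [[0,-1,-9,0,0,0,0.6],[0,0,0,0,0,0,0.2],[0,0,0,0,0,0,-1],[0,0,0,0,0,0,-1],[0,0,0,0,0,0,-1]]}}

```text
time_s: 8.13
eef_pos: [591.8, -96.1, 161.8]
ee_rot: [-0.004, 0.873, 0.488, 0.0]
force: [2.1, -2.0, -9.5]
grip_width: 0.528
```

{"api": "play_rows", "payload": {"plan": [[0,0,0,0,0,0,-1],[0,0,0,0,0,0,-1]]}}

```text
time_s: 8.3
eef_pos: [591.8, -96.1, 161.8]
ee_rot: [-0.004, 0.873, 0.488, 0.0]
force: [0.3, 0.1, -5.6]
grip_width: 0.523
```

```bash
cat > st.py <<'E'
from h import *
from scipy.spatial.transform import Rotation as R
s=sense(); q=s['ee_rot']; y=R.from_quat([q[1],q[2],q[3],q[0]]).as_matrix()
print(s['eef_pos'],'phi',np.arctan2(y[1,1],y[0,1]),y[:,2],s['force'],s['wrist_torque'],s['grip_width'])
E
python3 st.py
```

```text
[591.8015644  -96.0988641  161.77392367] phi -0.5509587987178087 [-0.00348154  0.00708512 -0.99996884] [ 0.32875627  0.10406213 -5.56830728] [-0.1000614  -0.19420241  0.01620935] 0.5227811572942538
```

{"api": "play_rows", "payload": {"plan": [[0,0,0,0,0,0.08,-1],[0,0,0,0,0,0.09,-1],[0,0,0,0,0,0.09,-1],[0,0,0,0,0,0.06,-1],[0,0,0,0,0,0,-1]]}}

```text
time_s: 8.72
eef_pos: [591.5, -96.0, 161.8]
ee_rot: [-0.005, 0.78, 0.626, -0.001]
force: [-0.7, -0.8, -7.0]
grip_width: 0.521
```

```bash
python3 st.py
```

```text
[591.46733202 -95.95673966 161.79865482] phi -0.21740254698684683 [-0.00697303  0.00643988 -0.99995495] [-0.71006127 -0.75538344 -6.9611874 ] [-0.0963785 -0.2756136  0.0613088] 0.5206210807819283
```

{"api": "play_rows", "payload": {"plan": [[0,0,0,0,0,0,-1],[0,0,0,0,0,0,0.4],[0,0,0,0,0,0,0.6],[0,0,0,0,0,0,0.6],[0,0,5,0,0,0,0.6]]}}

```text
time_s: 9.13
eef_pos: [592.3, -96.1, 168.7]
ee_rot: [-0.004, 0.782, 0.624, 0.0]
force: [-0.9, 0.1, -0.5]
grip_width: 0.797
```

{"api": "play_rows", "payload": {"plan": [[0,0,20,0,0,0,0.6],[0,0,30,0,0,0,0.6],[0,0,30,0,0,0,0.6],[-15,15,15,0,0,0.1,0.6],[-25,25,0,0,0,0.1,0.6]]}}

```text
time_s: 9.55
eef_pos: [553.3, -58.6, 270.2]
ee_rot: [-0.001, 0.717, 0.698, 0.0]
force: [-0.0, 0.6, 0.4]
grip_width: 0.801
```

```bash
python3 st.py; python3 - <<'E'
from ov import *
c2=cap('side')
b=draw(c2,[0]*3,0,0,(300,195,370,265),8,show=False)
cv2.imwrite('pics/s5.png',b)
E
```

```text
[553.25106748 -58.6082706  270.24865435] phi -0.026790713641755427 [-0.00188842  0.00227821 -0.99999562] [-0.03201297  0.64915197  0.37750343] [ 0.01445122 -0.02162372 -0.0029162 ] 0.8013003812107671
```

View pics/s5.png

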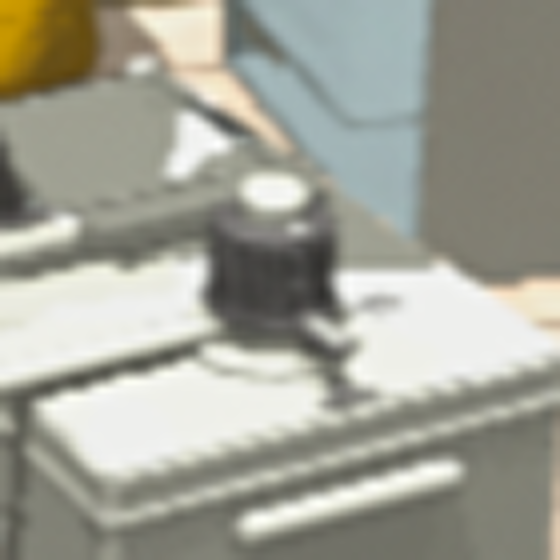

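The white pointer line now runs from (305,322) to (340,345) with its tip near (345,352), aimed at the T at (348,398). I'll check the angle numerically.

```bash
python3 - <<'E'
from ov import *
c=cap('side'); ax=np.array((592,-97)); g=cv2.cvtColor(c['img'],cv2.COLOR_BGR2GRAY)
np.set_printoptions(linewidth=200); print(g[233:248,334:350])
P=lambda t,r,z:(*(ax+r*np.array([np.cos(t),np.sin(t)])),z)
for a in (.05,.1,.15,.2,.25,.3,.35): print(a,np.round(proj(c,[P(a-1.571,r,z) for r,z in((27,154),(36,154),(46,154),(48,151.5),(53.5,137.5))]),1).tolist())
E
```

```text
[[ 75  71  64  73  85  81  76  86 133 185 201 189 183 195 202 210]
 [ 82  80  82 101 131 142 119 101 128 176 217 232 226 219 229 235]
 [100  99  95 110 153 194 192 160 159 207 238 241 238 236 237 239]
 [ 90  92  88  91 118 159 198 208 202 220 235 237 239 239 239 238]
 [102 103  98  85  81 100 142 189 195 180 188 223 238 239 238 238]
 [136 135 129 106  79  74  87 119 131 134 166 218 238 239 238 238]
 [214 214 205 171 128 104  90  87  99 145 206 236 240 239 238 238]
 [240 239 230 209 187 151 119 110 130 197 241 242 240 239 238 238]
 [228 222 213 199 180 151 122 112 136 204 242 243 241 240 238 239]
 [203 202 212 216 211 197 155 105 110 159 218 239 239 239 240 240]
 [233 233 235 237 234 224 186 133 122 139 171 191 198 221 237 238]
 [239 239 240 240 240 234 201 149 123 126 132 137 153 189 213 208]
 [239 239 239 240 239 219 170 134 121 134 159 182 190 198 206 185]
 [239 239 240 239 238 230 205 184 169 168 196 209 189 164 155 143]
 [237 237 238 231 214 204 206 208 192 164 156 156 144 129 124 124]]
0.05 [[336.5, 234.0], [337.5, 235.5], [338.7, 237.2], [338.9, 238.3], [339.4, 243.6]]
0.1 [[336.9, 233.9], [338.1, 235.4], [339.5, 237.0], [339.7, 238.2], [340.3, 243.5]]
0.15 [[337.4, 233.8], [338.7, 235.3], [340.3, 236.9], [340.5, 238.0], [341.2, 243.4]]
0.2 [[337.8, 233.8], [339.3, 235.2], [341.0, 236.8], [341.3, 237.9], [342.0, 243.2]]
0.25 [[338.2, 233.7], [339.9, 235.1], [341.7, 236.6], [342.1, 237.7], [342.9, 243.0]]
0.3 [[338.6, 233.6], [340.4, 234.9], [342.4, 236.4], [342.8, 237.5], [343.7, 242.8]]
0.35 [[339.0, 233.4], [341.0, 234.8], [343.1, 236.2], [343.5, 237.3], [344.5, 242.5]]
```

```bash
python3 - <<'E'
from h import *
c=cap('side');t=cap('top')
print(back(c,(291.7,204.5),197),back(c,(291.7,205),194),back(t,(281.3,198),194))
for uv in((287.5,201),(296,208)): print(back(c,uv,196))
for uv in((277.7,200),(285,196)): print(back(t,uv,194))
h=np.array([492,19.,193]);print(proj(c,h),proj(t,h))
E
python3 st.py
```

```text
[490.22812722   4.29979211 197.        ] [490.76846346   7.20643979 194.        ] [483.5523137   27.72918229 194.        ]
[482.91587828  34.25569332 196.        ]
[498.37147289 -20.43985294 196.        ]
[480.26636866  43.9107915  194.        ]
[486.71774743  11.09573516 194.        ]
[[291.36793279 203.67533295]] [[282.55022155 195.69539365]]
[552.29319637 -57.91482764 266.42605775] phi -0.029890813584219543 [-0.00849221  0.00461264 -0.9999533 ] [ 0.92726491 -1.37736054  0.8958087 ] [0.01948217 0.04514092 0.00407247] 0.8003979547666372
```

{"api": "play_rows", "payload": {"plan": [[-20,22,0,0,0,0.1,0.6],[-21,23,0,0,0,0.1,0.6],[-21,23,-8,0,0,0.08,0.6],[0,0,-10,0,0,0,0.6],[0,0,0,0,0,0,0.6]]}}

```text
time_s: 10.37
eef_pos: [489.5, 9.7, 245.7]
ee_rot: [-0.005, 0.611, 0.792, -0.003]
force: [0.1, -0.2, -0.6]
grip_width: 0.801
```

```bash
python3 st.py
```

```text
[489.46066893   9.65603007 245.72942671] phi 0.2569168351100493 [-0.01167754  0.00238352 -0.99992897] [ 0.07241865 -0.15715927 -0.56593979] [0.03536862 0.03481825 0.04086448] 0.8010682958961799
```

{"api": "play_rows", "payload": {"plan": [[-1,2,-22,0,0.01,0,0.6],[0,0,-22,0,0,0,0.6],[0,0,-18,0,0,0,0.6],[0,0,-4,0,0,0,0.6],[0,0,0,0,0,0,0.6]]}}

```text
time_s: 10.78
eef_pos: [491.5, 9.3, 179.1]
ee_rot: [-0.008, 0.613, 0.79, -0.005]
force: [-0.1, 0.2, 0.6]
grip_width: 0.799
```

```bash
python3 st.py; python3 - <<'E'
from ov import *
c2=cap('side')
b=draw(c2,[0]*3,0,0,(255,165,345,240),8,show=False)
cv2.imwrite('pics/s6.png',b)
E
```

```text
[491.50352402   9.27620832 179.08636082] phi 0.25096142522607817 [-0.01940366  0.00170651 -0.99981027] [-0.09630509  0.1506976   0.59787528] [-0.01009022  0.02568382 -0.0208798 ] 0.7987126542911803
```

View pics/s6.png

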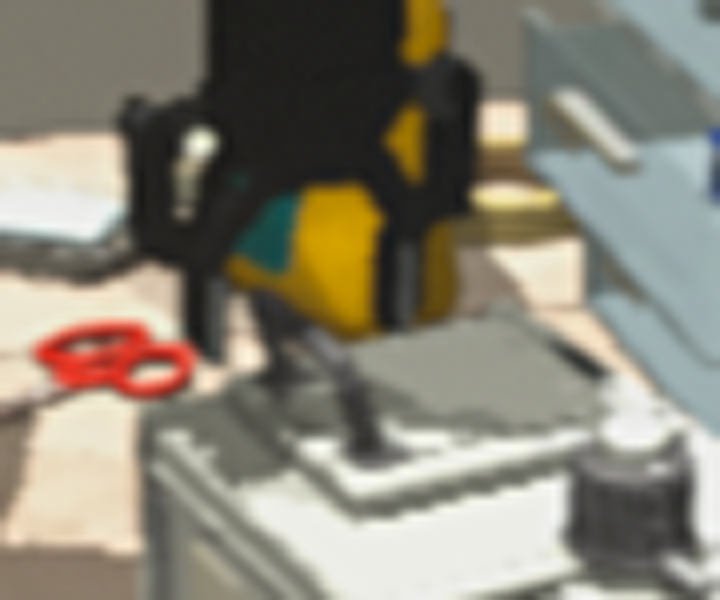

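{"api": "play_rows", "payload": {"plan": [[0,0,-5,0,0.02,0,0.4],[0,0,0,0,0,0,0],[0,0,0,0,0,0,-0.5],[0,0,0,0,0,0,-1],[0,0,0,0,0,0,-1]], "grip_force": 40}}

```text
time_s: 11.35
eef_pos: [493.1, 8.8, 178.0]
ee_rot: [-0.014, 0.613, 0.79, -0.011]
force: [-27.2, -7.7, 9.4]
grip_width: 0.14
```

{"api": "play_rows", "payload": {"plan": [[0,0,0,0,0,0,-1],[0,0,0,0,0,0,-1],[0,0,0,0,0,0,-1]]}}

```text
time_s: 11.6
eef_pos: [492.1, 8.6, 178.2]
ee_rot: [-0.014, 0.612, 0.79, -0.012]
force: [0.5, 0.6, -1.4]
grip_width: 0.113
```

```bash
python3 st.py
```

```text
[492.08037812   8.55951163 178.24161577] phi 0.25290605831844176 [-0.03736225 -0.00145842 -0.99930072] [ 0.52755563  0.63217245 -1.35961012] [-0.01643146 -0.17072453  0.27130609] 0.11268757561291366
```

{"api": "play_rows", "payload": {"plan": [[4.4,1.1,11,0,0,0,-1],[5.2,1.3,10.5,0,0,0,-1],[6.1,1.6,10,0,0,0,-1],[0,0,0,0,0,0,-1]]}}

```text
time_s: 11.93
eef_pos: [506.4, 12.8, 209.0]
ee_rot: [-0.017, 0.612, 0.791, -0.014]
force: [0.4, -1.8, -2.4]
grip_width: 0.111
```

```bash
python3 st.py
```

```text
[506.35038716  12.81270507 208.96341324] phi 0.2541782337110208 [-0.04413811 -0.00114309 -0.99902478] [ 0.41556978 -1.76225044 -2.39075378] [-0.21437919  0.09778961  0.33825436] 0.11064199892214517
```

{"api": "play_rows", "payload": {"plan": [[7.2,1.8,9.4,0,-0.01,0,-1],[8,2,8.8,0,-0.01,0,-1],[8.8,2.1,8.1,0,-0.01,0,-1],[9.3,2.3,7.3,0,-0.01,0,-1],[0,0,0,0,0,0,-1]]}}

```text
time_s: 12.35
eef_pos: [533.4, 20.6, 241.2]
ee_rot: [-0.008, 0.611, 0.791, -0.008]
force: [-0.2, -1.5, -2.5]
grip_width: 0.107
```

```bash
python3 st.py
```

```text
[533.43178162  20.57421576 241.24383081] phi 0.25550102348093506 [-0.02341612 -0.00310408 -0.99972099] [-0.20983975 -1.45447881 -2.4734045 ] [-0.17538956  0.03298699  0.26691983] 0.1068772937912133
```

{"api": "play_rows", "payload": {"plan": [[10.7,2.6,7.6,0,-0.01,0,-1],[11.2,2.8,6.4,0,-0.01,0,-1],[11.7,2.9,5.3,0,0,0,-1],[12.2,3.1,4.1,0,0,0,-1],[0,0,0,0,0,0,-1]]}}

```text
time_s: 12.77
eef_pos: [574.2, 32.4, 266.2]
ee_rot: [-0.005, 0.611, 0.792, -0.006]
force: [-2.4, -1.5, 0.2]
grip_width: 0.107
```

```bash
python3 st.py
```

```text
[574.24136855  32.43801377 266.18422418] phi 0.25658835380524403 [-0.01650967 -0.00362739 -0.99985713] [-2.3929303  -1.54829325  0.21816456] [-0.25206699  0.37244425  0.27060054] 0.10705398897558588
```

{"api": "play_rows", "payload": {"plan": [[8,2,1,0,0,0,-1],[5,1,0,0,0,0,-1],[0,0,0,0,0,0,-1]]}}

```text
time_s: 13.02
eef_pos: [585.7, 35.7, 269.2]
ee_rot: [-0.006, 0.61, 0.792, -0.007]
force: [-4.1, -1.5, 0.6]
grip_width: 0.108
```

```bash
python3 st.py; python3 - <<'E'
from ov import *
c2=cap('side'); p=[568.6,-25.6,.25]
b=draw(c2,p,65,55,(255,130,355,265),4.4,show=False)
x0,y0,s=255,130,4.4
for a,col in ((52,(0,255,0)),(60,(0,0,255)),(68,(255,0,0))):
    for l in lines(66,60,np.radians(a))[-2:]:
        q=np.array([(proj(c2,W(p,v))[0]-[x0,y0]+.5)*s for v in l]); cv2.polylines(b,[q.astype(int)],False,col,1)
A=draw(c2,p,65,55,(255,130,335,265),4.4,show=False)
cv2.imwrite('pics/s7.png',np.hstack([A,b])); print(A.shape,b.shape)
E
```

```text
[585.72550982  35.69087026 269.20418808] phi 0.25783183421589345 [-0.01817511 -0.00406223 -0.99982657] [-4.05851296 -1.45079021  0.62873498] [-0.26770168  0.61832297  0.26609341] 0.1082891296342441
(594, 352, 3) (594, 440, 3)
```

View pics/s7.png

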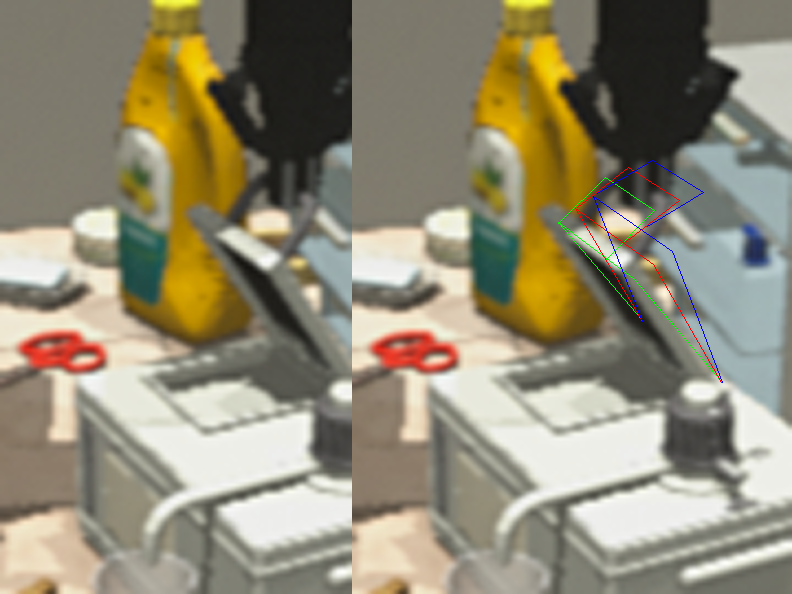

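```bash
python3 - <<'E'
from ov import *
c=cap('side'); p=[568.6,-25.6,.25]
g=cv2.cvtColor(c['img'],cv2.COLOR_BGR2GRAY).astype(float)
np.set_printoptions(linewidth=260)
print('u300..340, v184..218'); 
for v in range(176,220,2): print(v,g[v,296:342].astype(int))
def dirpx(P,Q):
    a,b=proj(c,[W(p,P),W(p,Q)]); return a,b,(b-a)[0]/(b-a)[1]
for th in (48,52,56,60,64,68,72):
    a=np.radians(th); r=lambda d,h,y:(66-(d*np.cos(a)-h*np.sin(a)),62+y,147+d*np.sin(a)+h*np.cos(a))
    e=dirpx(r(110,-3,-60),r(10,-3,-60)); l=dirpx(r(128,46,-36),r(128,0,-36)); f=dirpx(r(125,0,60),r(125,0,-60))
    print(th,'edge',np.round(e[0],1),np.round(e[1],1),round(e[2],3),'leg',np.round(l[0],1),np.round(l[1],1),round(l[2],3),'front',np.round(f[0],1),np.round(f[1],1))
E
```

```text
u300..340, v184..218
176 [118 115 114 114 112 112 107 103 108 116 114  99  74  61  57  64  96 117 119 109  84  57  47  70  82  70  63  85 112 121 104 104 113 110 114 118 117 116 115 114 116 115 115 114 114 116]
178 [117 113 112 114 115 118 114 109 106 104  91  69  58  55  66 112 158 180 199 213 218 215 201 173 135 106 107 113 122 115 122 172 189 157 120 108 114 119 117 116 115 116 115 115 114 115]
180 [120 116 106 100 105 114 115 115 114 107  92  74  58  56  87 160 216 231 230 229 229 230 233 231 190 125 111 110  99  90 111 159 197 207 187 145 114 108 114 118 117 114 114 113 113 113]
182 [122 124 124 120 113 104 101 107 122 143 182 206 205 186 157 165 201 218 218 212 205 202 204 201 176 139 112  92  85  96 102 102 118 158 196 206 185 149 126 122 133 143 150 153 157 165]
184 [125 128 133 137 127 111 103  98 109 147 195 221 227 224 218 212 194 158 117  94  94  99 103 105 105 100  84  91 134 157 149 151 158 146 135 160 189 189 174 168 173 176 182 192 198 199]
186 [132 135 137 139 137 127 116 109 100  73  54  93 154 200 223 226 223 219 210 191 160 125 105 104  95  79  98 144 170 174 173 
[... 3201 characters left out ...]
314.3 193.8]
52 edge [318.3 195.6] [335.6 215.8] 0.854 leg [323.  177.2] [312.  188.2] -1.009 front [298.3 178.3] [316.4 191.7]
56 edge [320.2 193.8] [335.7 215.6] 0.71 leg [325.8 175.9] [314.2 186.1] -1.133 front [300.3 176.4] [318.5 189.6]
60 edge [322.2 192. ] [335.9 215.4] 0.586 leg [328.5 174.8] [316.5 184.2] -1.277 front [302.4 174.6] [320.8 187.7]
64 edge [324.2 190.5] [336.  215.2] 0.477 leg [331.3 173.8] [318.9 182.5] -1.446 front [304.6 173. ] [323.2 186. ]
68 edge [326.3 189. ] [336.2 215. ] 0.379 leg [334.1 173.1] [321.3 180.9] -1.652 front [306.9 171.6] [325.6 184.4]
72 edge [328.5 187.7] [336.3 214.9] 0.29 leg [336.9 172.6] [323.8 179.4] -1.911 front [309.2 170.3] [328.1 183. ]
```

Two measurements agree: the lid-edge slope gives about 58° and the grip kinematics about 57.5°. I'll nudge it 2° and let it settle.

{"api": "play_rows", "payload": {"plan": [[4.5,1.2,0,0,0,0,-1],[0,0,0,0,0,0,-1],[0,0,0,0,0,0,-1],[0,0,0,0,0,0,-1],[0,0,0,0,0,0,-1]]}}

```text
time_s: 13.73
eef_pos: [589.1, 36.7, 269.6]
ee_rot: [-0.006, 0.611, 0.792, -0.007]
force: [-3.0, 0.5, 3.7]
grip_width: 0.107
```

```bash
python3 st.py; python3 - <<'E'
from ov import *
c=cap('side'); g=cv2.cvtColor(c['img'],cv2.COLOR_BGR2GRAY).astype(float)
pts=[]
for v in range(190,212):
    r=g[v,305:335]; k=np.argmin(r[:25]); j=k+np.where(r[k:]>75)[0][0]; pts.append((v,305+j-1+(75-r[j-1])/(r[j]-r[j-1])))
pts=np.array(pts); print(np.round(pts[:,1],1)); print('slope',np.polyfit(pts[4:,0],pts[4:,1],1))
for yaw in (.2,.25,.3):
  ax=np.array([592,-97]); cc,s=np.cos(yaw),np.sin(yaw); p=[ax[0]-(5*cc+75*s),ax[1]-(5*s-75*cc),yaw]
  for th in (56,60,64):
    a=np.radians(th); r=lambda d,y:(66-(d*np.cos(a)+3*np.sin(a)),62+y,147+d*np.sin(a)-3*np.cos(a))
    A,B=proj(c,[W(p,r(110,-60)),W(p,r(10,-60))]); print(yaw,th,round((B-A)[0]/(B-A)[1],3))
# collar pointer still at T?
print(g[233:246,334:346].astype(int))
E
```

```text
[589.12697168  36.68403964 269.64446693] phi 0.25718819727477193 [-0.01772452 -0.00359305 -0.99983645] [-2.96837865  0.54449937  3.74238369] [-0.00750426  0.55388989  0.23239488] 0.10722296415243114
[314.5 316.4 316.9 317.5 318.3 318.7 319.4 320.1 320.7 321.3 321.8 322.5
 323.3 323.7 324.4 325.3 325.7 326.3 326.8 327.4 328.  328.2]
slope [  0.607066   200.50302561]
0.2 56 0.716
0.2 60 0.593
0.2 64 0.483
0.25 56 0.71
0.25 60 0.586
0.25 64 0.477
0.3 56 0.702
0.3 60 0.578
0.3 64 0.469
[[ 74  70  65  72  84  80  76  79 117 169 192 182]
 [ 81  79  80  99 130 140 119  93 111 160 209 228]
 [100  99  95 109 152 192 191 158 154 202 237 240]
 [ 89  91  87  89 117 159 197 207 202 219 233 236]
 [102 102  97  84  82 104 144 189 196 183 188 221]
 [134 133 127 106  78  75  90 122 133 136 165 216]
 [212 212 203 169 128 103  90  87  99 144 204 235]
 [239 238 229 208 185 150 116 109 129 196 239 241]
 [226 220 212 198 177 150 121 112 136 203 241 242]
 [202 201 210 215 211 198 153 104 108 158 216 239]
 [232 233 235 237 237 229 187 133 123 141 173 194]
 [238 239 239 239 240 236 203 153 128 133 137 142]
 [238 238 238 239 238 220 173 137 123 137 160 183]]
```

```bash
python3 -c "
from rig import ctrl,sense
print(abs(sense()['dq']).max()); print(ctrl.finish_job())"
```

```text
0.0027257077624994563
the job is handed in; nothing more can be done
None
```

I locked the collar, raised the lid to about 59° by its handle, and handed the job in with the fingers still gripping the bar. I get no verdict back, so the figures below are my own measurements.

- **Collar:** My first turn went too far. The pointer did not start at the open mark but about 0.5 to 0.6 rad past it. My 1.56 rad turn therefore carried it about 0.3 rad past the T, probably to its stop. I gripped it again and turned it back 0.33 rad. After that, the pointer line and the T agreed in the side picture to about 0.05 rad, and the last picture showed the pointer unmoved.
- **Button:** I saw no sign of it being pressed; it looked up in the pictures after each release. During the second grip the wrist read a steady 6 to 7 N vertical force, which cleared on release. I have no direct reading of how far the button moved.
- **Lid:** The slope of the lid edge in the last picture gave about 59°. Just before a final 2° nudge, the gripper's travel gave about 57.5°, against about 58° from the picture. The gripper travel implied a radius about 4 mm larger than the true 136 mm, probably the bar slipping slightly in the pads.
- **At hand-in:** The grip force was set to 40 N, with the pads closed on the bar at about 9 mm. The arm was at rest, with joint speeds under 0.003 rad/s, at 13.7 s.
- **Other things on the counter:** I saw no contact with any of them, but I did not measure their positions at the end.

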